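Close the reagent port: nudge its cover home and swing the latch over it

TASK

On the white reagent deck, push the loose blue cover disc across the deck with the fingertips, never picking it up or lifting it off the deck, until it drops into the round recess of the open reagent port and lies flat in it. Then push the orange swivel latch round by its knob, over the cover, until it reaches its stop. Leave the vials on the deck and the other things on the table where they are.

Things in the scene. Friction and masses are not known exactly. Their poses are not given: they have to be found in the camera images.
- deck: fixed white square deck plate, 280 x 280 mm, 24 mm thick, lying flat on the table at any heading. Origin at the centre of its underside (on the table), z up. In its frame the port is at x -55 mm, y 0; the cover starts on the +x half.
- port (a point): centre of the mouth of the round recess in the deck, level with the deck's top (24 mm above the table); axes as the deck's. The recess is 64 mm in diameter and 8 mm deep, with a flat grey floor that has a dark round patch, and a grey ring is printed round its mouth.
- cover_center (a point): centre (half-way up) of the loose blue disc with a light blue ring on top: 60 mm in diameter, 10 mm thick, about 50 g, lying flat on the deck (its centre then 29 mm above the table), 85 to 145 mm from the port's centre. Seated in the recess, its centre is 21 mm above the table and its top stands 2 mm above the deck.
- latch_pivot (a point): upright axis of the swivel latch, at the deck's top, fixed on the deck at x -55 mm, y +55 mm (55 mm from the port's centre); axes as the deck's. A steel hub 18 mm across and 14 mm tall stands here. The orange latch arm is 16 mm wide, reaches 45 mm from this axis and lies 4 to 9 mm above the deck, so it passes over a seated cover but not over one that lies on the deck.
- latch_knob (a point): middle of the working height of the latch's upright orange knob, a pin 12 mm across, 38 mm from the pivot axis; this point is 20 mm above the deck's top; the knob reaches from 9 to 31 mm above the deck.
- latch (a joint): angle of the latch in rad. 0: the arm points from the pivot along the deck's -x (open); it grows counter-clockwise seen from above, to the stop at 1.571, where the arm points along the deck's -y, over the port. Starts between 0 and 0.5, clear of the recess. It turns stiffly (about 1 N at the knob) and stays where it is left.
- vial_white: small amber vial with a white cap, 24 mm across, 46 mm tall, standing on the deck (deck x -110 mm, y -110 mm, give or take 10 mm). Origin at the centre of its underside. Leave alone.
- vial_green: small amber vial with a green cap, 24 mm across, 46 mm tall, standing on the deck (deck x 0 mm, y -121 mm, give or take 10 mm). Origin at the centre of its underside. Leave alone.
- tube_rack: steel rack of capped tubes, about 60 x 200 mm, 96 mm tall, on the table to the robot's left. Origin at the centre of its underside. Leave alone.
- reagent_bottle: amber bottle with a blue cap, 56 mm across, 130 mm tall, on the table to the robot's right. Origin at the centre of its underside. Leave alone.
- buffer_jar: white jar with a green cap, 64 mm across, 85 mm tall, on the table to the right. Origin at the centre of its underside. Leave alone.
- sample_cup: clear open cup, 60 mm across, 60 mm tall, on the table to the right. Origin at the centre of its underside. Leave alone.
- pipette: white hand pipette lying on the table between the deck and the tube rack, about 240 mm long, 25 mm high. Origin at the centre of its underside. Leave alone.
- cover: the same blue disc as cover_center; this origin is the centre of its underside, 5 mm lower.
Things that resemble listed ones, but are neither listed nor needed, are in the scene too. There is more than one size of the cover; the job needs the middle-sized.

How it is judged:
On the way, in this order (a step that is already met when the one before it is completed fails the run):
1. the cover lies flat in the port's recess, the latch not yet over it (horizontal distance between cover_center and port below 0.004 m and z of cover_center in the frame of deck between 0.0195 and 0.0225 m and angle between cover_center's own z axis and vertical below 0.05 rad and value of joint latch below 1 rad), for 0.2 s.
2. the latch is swung over the cover to its stop (value of joint latch above 1.45 rad), for 0.2 s.
At the end, for the whole second after the job is handed in: The cover lies flat and at rest in the recess (centre within 4 mm of the port's axis, within 1.5 mm of its seated height, tilted less than 0.05 rad) and the latch is over it, at more than 1.45 rad of its 1.571 rad (horizontal distance between cover_center and port below 0.004 m and z of cover_center in the frame of deck between 0.0195 and 0.0225 m and angle between cover_center's own z axis and vertical below 0.05 rad and value of joint latch above 1.45 rad and linear speed of cover below 0.02 m/s); the robot touches nothing.
It fails at once if the cover is lifted off the deck (more than 7 mm) (z of cover_center in the frame of deck above 0.036 m).
It fails at once if a vial on the deck is disturbed (moved more than 20 mm) (distance of any of vial_white, vial_green from where it was at the start of the episode above 0.02 m).
It fails at once if another thing on the table is disturbed (moved more than 20 mm) (distance of any of tube_rack, reagent_bottle, buffer_jar, sample_cup, pipette from where it was at the start of the episode above 0.02 m).
It also fails if it takes over 56 s, if anything falls off the work surface, if the arm or the gripper's body presses on something with over 40 N, if the wrist force passes 120 N, or if a joint passes its speed limit or range.

ROBOT

A 6-joint arm with a two-finger parallel gripper is mounted at the origin on the work surface. World frame = base frame: x ahead of the robot, y to its left, z up, the work surface at z = 0. Lengths are in m, angles in rad, forces in N, time in s.
With the tool pointing down it reaches from about 0.3 to 0.875 m from the base axis. Payload 6.4 kg.
Tool frame: the origin (TCP) lies at the very end of the fingers, on their centre line; the grasp point (between the pads) lies ctrl.grip_point_offset behind it (ctrl.grip_point_offset is the distance from the TCP to the grasp point, in m); z points along the fingers, x is the direction in which the jaws open and shut, and the axes are right-handed (so a half turn about z gives the same grasp; the last joint's range is limited). The gripper opens to 85 mm and grips with 20 to 120 N. Pads are 22 mm wide; open, the fingers measure 114 mm over their backs; the gripper's body (76 mm by 85 mm) begins 54 mm behind the grasp point. The pads swing forward as they close: fully open they stand 13 mm farther back than shut.
Start: joints at [0.921, 0.181, 1.607, -0, 1.354, -0.206], TCP at [0.247, 0.519, 0.231] pointing down, gripper open.
Joint ranges: [-2.99, 2.99], [-0.89, 2.07], [0.3, 2.58], [-1.14, 4.28], [0, 2.63], [-3.12, 3.12]. Speed limits (rad/s): [2.57, 2.57, 3.01, 3.14, 3.14, 3.14].

INTERFACE

Orientations are given as a unit quaternion [w, x, y, z].
In Python, from bench import get_obs, viewer, workorder, ctrl gives the robot as it stands. The module is installed in compiled form; this text tells all that it offers.
- The arm moves only by the tool move_arm, never from a script. Its argument "increments" is a list of rows, each an object of numbers: "tx", "ty", "tz": the shift along the tool's x, y, z in m; "turn": the turn about the tool's z in degrees. A call has 1 to 20 rows; each row is the pose to reach, as a shift and turn from the pose commanded when the call began, along the tool's axes at that moment; what a row does not reach only later rows make up. A row lasts 1/12 s, in which the tool goes at most 41.7 mm and 7.16 degrees, less where a joint would pass 70% of its speed; a pose out of reach is approached as far as the arm can. A call with a gripper value outside its range is refused whole. "gripper" is the opening, from 0 (shut) to 1 (fully open), set as the call begins (left out, the last holds). The fingers move at their own pace and stop on an object; the grip force is fixed at half the most. Time passes only in rows, so rows that repeat a pose let the fingers close. It gives the time, the measured TCP pose, the force and the opening at its end, in the units of the state.
- get_obs(): the state, without advancing time (a new reading comes with each control period).
- viewer.camera(name): name is "scene" or "top"; returns (picture, depth): 420x560x3 uint8, red, green, blue; 420x560 float32, m along the optical axis (not along the pixel's ray), 0 where there is no reading.
- viewer.get_calibration(name): a dict with "intrinsics" (3x3 intrinsics, pixels), "origin" and "attitude" of the camera in the world. Camera axes: x right, y up, looking along -z (the intrinsics and any distortion apply to the point x, -y, -z); pixel columns grow to the right and rows downward; lengths in m; the calibration is good to about 2 mm. A picture is of the moment at which its call begins. get_calibration takes no time and is no camera call.
- workorder.hand_in(): hands the job in, once; it reports no verdict.
The state is a dict: "time_s": time; "q": joint angles; "dq": joint speeds; "joint_efforts": joint torques, N m; "eef_pos": TCP position; "eef_rot": TCP orientation; "wrist_force": force on the tool from outside, world axes, zero at the start; "torque": the same for the moment, N m; "opening": opening from 0.0 (shut) to 1.0 (fully open).
Only numpy, scipy, OpenCV 4.12 (cv2) and the standard library are available. Lean on these libraries where they do the work, as an engineer would, in place of code of your own. Each camera call takes 0.05 s, during which the arm holds its last target.

## Working session

There is one attempt and no reset: what is moved stays moved. The work goes in short steps, Python scripts to look and compute and a tool call to move; the robot and the scene stay as the last step left them, time stands still between calls to the robot, and variables do not carry over. Pictures are saved under pics/ and viewed, and the job is handed in when it is done.

Besides the shell and the picture viewer there is one more tool, called after "Request:" as a command line: name --argument value ..., lists and objects as JSON in quotes. move_arm: Moves the arm, as the interface text tells. Its arguments: {"type":"object","properties":{"increments":{"type":"array"},"gripper":{"type":"number"}},"required":["increments"]}

```bash
mkdir -p pics; python3 - <<'E'
from bench import get_obs, viewer, workorder, ctrl
import cv2,numpy as np
o=get_obs();print(o['time_s'],o['eef_pos'],o['eef_rot'],o['opening'],ctrl.grip_point_offset)
for n in('scene','top'):
    p,d=viewer.camera(n);cv2.imwrite(f'pics/{n}0.png',p[:,:,::-1]);np.savez(f'{n}0.npz',p=p,d=d)
    print(n,viewer.get_calibration(n))
E
```

```text
0.0 [0.24655396 0.51886394 0.23037143] [ 3.07873120e-04  8.45399384e-01  5.34133999e-01 -8.10963070e-04] 1.0032889975811194 0.0187
scene {'intrinsics': array([[528.37455437,   0.        , 278.87620939],
       [  0.        , 528.37455437, 205.11179461],
       [  0.        ,   0.        ,   1.        ]]), 'origin': array([1.62572205, 0.35853216, 0.92265414]), 'attitude': array([0.51993132, 0.24229763, 0.35548075, 0.73796797])}
top {'intrinsics': array([[426.25236431,   0.        , 280.4125388 ],
       [  0.        , 426.25236431, 214.41506307],
       [  0.        ,   0.        ,   1.        ]]), 'origin': array([0.49848634, 0.00413909, 1.29313961]), 'attitude': array([-0.70512839, -0.03239948,  0.04976144,  0.70658901])}
```

View pics/scene0.png

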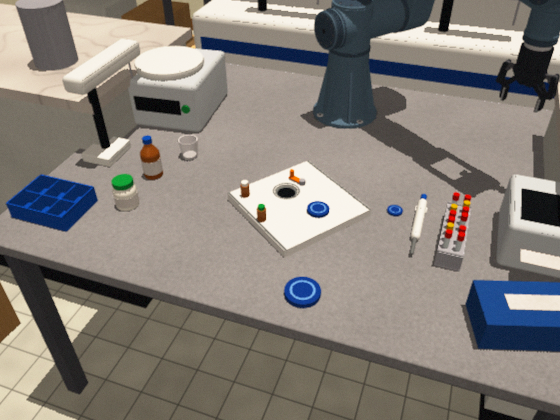

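View pics/top0.png

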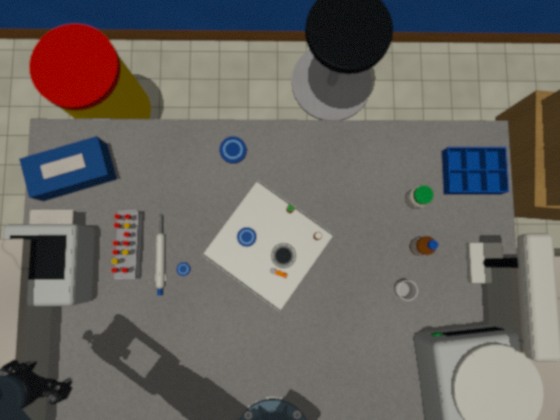

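Top view: blue discs at (247,237) on the deck, (233,150) larger on the table, and (183,269) smaller on the table. The deck's disc fits the description. The recess is at (284,256), the orange latch at (280,273), and the vials at (291,208) and (318,236).

```bash
cat > h.py <<'E'
import cv2,numpy as np
from scipy.spatial.transform import Rotation as R
from bench import get_obs, viewer, workorder, ctrl
def cal(n):
    c=viewer.get_calibration(n);w=c['attitude'];return c['intrinsics'],np.array(c['origin']),R.from_quat([w[1],w[2],w[3],w[0]]).as_matrix()
def ray(n,uv,z):
    K,o,A=cal(n);uv=np.atleast_2d(uv).astype(float)
    d=np.c_[(uv[:,0]-K[0,2])/K[0,0],-(uv[:,1]-K[1,2])/K[1,1],-np.ones(len(uv))]@A.T
    return o+d*((z-o[2])/d[:,2])[:,None]
def proj(n,X):
    K,o,A=cal(n);c=(np.atleast_2d(X)-o)@A
    return np.c_[K[0,0]*c[:,0]/-c[:,2]+K[0,2],K[1,1]*-c[:,1]/-c[:,2]+K[1,2]]
def blobs(p,lo,hi,amin=15):
    m=cv2.inRange(cv2.cvtColor(p,cv2.COLOR_RGB2HSV),lo,hi)
    n,l,s,c=cv2.connectedComponentsWithStats(m);
    return m,[(c[i],s[i],(l==i)) for i in range(1,n) if s[i,4]>=amin]
E
python3 - <<'E'
from h import *
for n in('scene','top'):
    p=np.load(n+'0.npz')['p']
    print(n)
    # deck: 
    m,b=blobs(p,(0,0,185),(180,45,255),2000)
    for c,s,l in b:
        if abs(c[0]-(270 if n=='top' else 298))<40:
            h=cv2.convexHull(np.argwhere(l)[:,::-1].astype(np.int32))
            q=cv2.minAreaRect(h); ap=cv2.approxPolyDP(h,8,True)[:,0]
            P=ray(n,ap,.024);print('deck',c,s[4],ap.tolist());print(P.round(4)[:,:2], np.linalg.norm(P-np.roll(P,1,0),axis=1).round(3))
    m,b=blobs(p,(100,120,60),(125,255,255),40)
    for c,s,l in b:
        h=cv2.convexHull(np.argwhere(l)[:,::-1].astype(np.int32))
        if s[4]>1500: continue
        e=cv2.fitEllipse(h);z=.034
        X=ray(n,e[0],z)[0];print('blue',np.round(e[0],1),np.round(e[1],1),s[4],X.round(4))
    m,b=blobs(p,(5,150,120),(20,255,255),10)
    for c,s,l in b: print('orange',c.round(1),s.tolist(),ray(n,c,.03).round(4)[0,:2])
for n,(u,v) in(('top',(270,245)),('scene',(300,205))):
    p=np.load(n+'0.npz')['p'];w,hh=70,65
    cv2.imwrite(f'pics/{n}crop.png',cv2.resize(p[v-hh:v+hh,u-w:u+w,::-1],None,fx=5,fy=5,interpolation=cv2.INTER_CUBIC)[:600])
E
```

```text
scene
deck [299.12729564 204.34461649] 5554 [[368, 210], [286, 249], [230, 191], [307, 161]]
[[ 0.5297  0.2006]
 [ 0.7427  0.0443]
 [ 0.574  -0.1812]
 [ 0.3625 -0.0227]] [0.279 0.264 0.282 0.264]
blue [521.6  89.6] [13.5 29.8] 207 [-0.3103  0.5758  0.034 ]
blue [146.7 139.3] [8.5 9.6] 63 [ 0.4256 -0.536   0.034 ]
blue [317.6 208.8] [15.6 21.6] 269 [0.5807 0.0759 0.034 ]
blue [394.5 209.9] [10.2 15.1] 129 [0.5188 0.2679 0.034 ]
blue [302.1 291.8] [30.7 36.6] 878 [0.8698 0.1269 0.034 ]
orange [149.1 151.2] [141, 145, 18, 12, 156] [ 0.4782 -0.4964]
orange [293.1 176. ] [289, 169, 10, 14, 63] [ 0.4564 -0.0348]
orange [245.1 186.5] [241, 185, 8, 3, 10] [ 0.5482 -0.1459]
orange [466.  205.7] [463, 205, 7, 3, 12] [0.4339 0.4433]
orange [261.5 210.4] [257, 209, 9, 4, 13] [ 0.6309 -0.0638]
orange [452.5 209.4] [450, 209, 6, 2, 10] [0.4616 0.4112]
orange [449.5 228.8] [447, 228, 6, 3, 12] [0.543  0.4119]
top
deck [265.85289867 246.09458808] 6227 [[328, 237], [281, 306], [206, 253], [256, 186]]
[[ 0.5787 -0.1694]
 [ 0.377  -0.0281]
 [ 0.5321  0.193 ]
 [ 0.7331  0.0461]] [0.265 0.246 0.27  0.249]
blue [232.6 149.4] [25.7 25.9] 533 [0.8432 0.1168 0.034 ]
blue [246.3 236.5] [17.  17.4] 236 [0.5801 0.0739 0.034 ]
blue [432.6 244.3] [8.2 9.5] 67 [ 0.5556 -0.4799  0.034 ]
blue [183.  268.5] [11.8 13.1] 129 [0.4869 0.2576 0.034 ]
orange [280.8 273.4] [276, 271, 11, 6, 40] [ 0.4714 -0.0276]
```

```bash
ls pics
```

```text
scene0.png
scenecrop.png
top0.png
topcrop.png
```

View pics/topcrop.png

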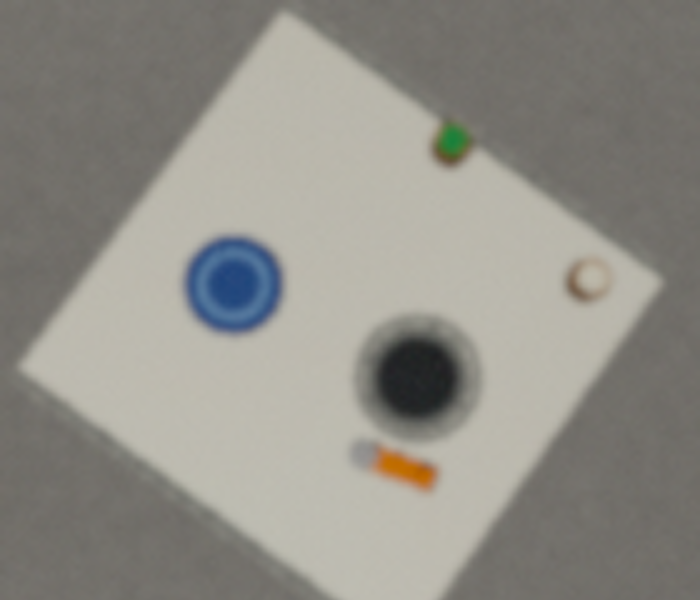

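View pics/scenecrop.png

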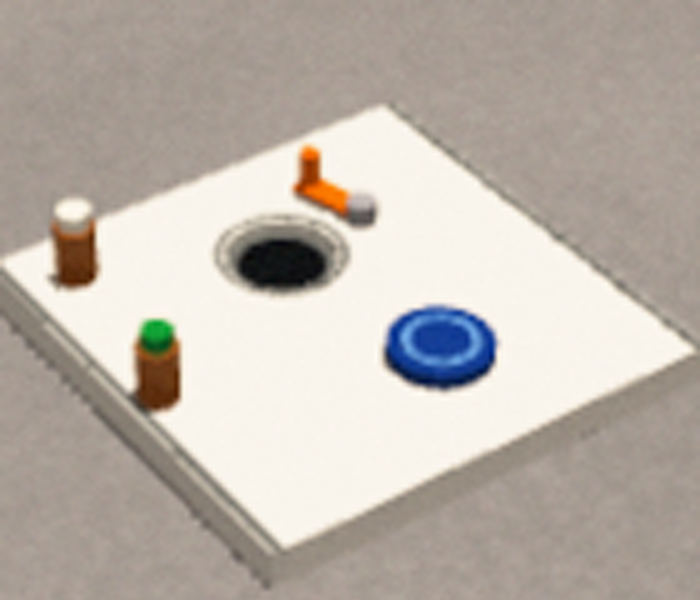

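The crops show the disc with its light ring on the deck, the recess, the steel hub with the orange arm pointing away from it, and the two vials. This is the middle-sized disc, at about 60 mm. Next I'll measure precisely.

```bash
cat > meas.py <<'E'
from h import *
def run(n,p,verbose=True):
    out={}
    g=cv2.cvtColor(p,cv2.COLOR_RGB2HSV)
    cg={'top':(270,245),'scene':(300,205)}[n]
    # deck top edges: threshold half way between deck and table, hull lines
    gray=cv2.cvtColor(p,cv2.COLOR_RGB2GRAY)
    t=(0.5*(np.percentile(gray[cg[1]-30:cg[1]+30,cg[0]-40:cg[0]+40],75)+np.median(gray[cg[1]-80:cg[1]+80,cg[0]-90:cg[0]-75])))
    k=4;G=cv2.resize(gray,None,fx=k,fy=k,interpolation=cv2.INTER_CUBIC)
    nn,l,s,c=cv2.connectedComponentsWithStats((G>t).astype(np.uint8))
    i=l[int((cg[1])*k),int((cg[0])*k)]
    pts=np.argwhere(l==i)[:,::-1];hull=(cv2.convexHull(pts.astype(np.int32))[:,0]+.5)/k-.5
    P=ray(n,hull,.024)[:,:2].astype(np.float32)
    r=cv2.minAreaRect(P);out['deck']=r
    # dark patch at floor z=.016
    Hs=cv2.resize(g,None,fx=k,fy=k,interpolation=cv2.INTER_LINEAR)
    m=(Hs[...,2]<75).astype(np.uint8);nn,l,s,c=cv2.connectedComponentsWithStats(m)
    best=[(np.hypot(*(c[i]/k-cg)),i) for i in range(1,nn) if s[i,4]>100*k*k/4 and s[i,4]<1500*k*k]
    if best:
        i=min(best)[1];out['dark']=((c[i]+.5)/k-.5,ray(n,(c[i]+.5)/k-.5,.016)[0],s[i,4]/k/k)
    return out
if __name__=='__main__':
    for n in('top','scene'):
        o=run(n,np.load(n+'0.npz')['p'])
        print(n,o)
    # heights from depth
E
python3 meas.py
python3 - <<'E'
from h import *
p=np.load('top0.npz')['p']
print(p[250:262,268:302].mean(2).astype(int))
print(p[266:282,268:296].tolist()[7][0:2]); 
E
```

```text
top {'deck': ((0.5572879910469055, 0.009977787733078003), (0.2823980152606964, 0.2676863670349121), 54.10953903198242), 'dark': (array([282.95813088, 255.2069921 ]), array([ 0.52506075, -0.03471253,  0.016     ]), np.float64(205.8125))}
scene {'deck': ((0.55185866355896, 0.009776189923286438), (0.2845412790775299, 0.2678386867046356), 54.13683319091797), 'dark': (array([285.88447921, 192.21179762]), array([ 0.51834054, -0.03509826,  0.016     ]), np.float64(136.8125))}
[[182 181 176 163 142 128 120 106  91  68  50  40  35  36  36  37  34  35
   35  36  49  69  90 110 131 143 144 159 175 181 182 181 181 182]
 [181 180 174 156 134 121 107  93  74  53  40  35  35  37  34  34  36  35
   32  32  40  54  77  99 123 141 142 152 173 180 181 181 182 181]
 [182 180 170 149 131 116 101  85  61  42  36  35  34  34  36  34  34  35
   33  37  37  44  62  87 112 131 140 148 168 179 182 181 181 181]
 [183 180 168 147 134 121 101  79  53  38  36  37  35  34  36  35  36  37
   34  39  36  38  52  78 105 127 139 143 163 177 182 180 181 182]
 [182 178 167 144 134 121  99  71  49  37  36  39  38  37  35 
[... 401 characters left out ...]
0  38  34  36  35  35  36  40  36
   35  35  37  36  53  79 100 120 133 141 161 176 181 181 182 182]
 [183 180 170 148 131 118 101  78  56  41  37  35  38  36  35  36  36  36
   34  34  35  40  59  83 108 127 137 146 164 178 182 182 182 181]
 [183 181 171 152 130 116 101  86  65  47  38  37  34  37  36  38  35  35
   36  34  38  48  67  94 115 134 139 150 169 178 181 181 181 182]
 [182 181 175 158 136 121 107  96  79  60  45  38  39  36  35  36  37  37
   35  37  48  61  82 101 118 132 139 154 173 180 182 182 182 182]
 [184 183 179 167 148 130 118 108  93  79  60  47  39  37  37  37  37  39
   43  48  62  82 100 114 121 132 144 163 177 181 182 182 182 182]]
[[188, 186, 175], [185, 184, 174]]
```

```bash
cat >> h.py <<'E'
def port_ring(p):
    k=4;G=cv2.resize(cv2.cvtColor(p,cv2.COLOR_RGB2GRAY),None,fx=k,fy=k,interpolation=cv2.INTER_CUBIC)
    nn,l,s,c=cv2.connectedComponentsWithStats((G<163).astype(np.uint8));i=l[255*k,283*k]
    h=cv2.convexHull(np.argwhere(l==i)[:,::-1].astype(np.int32));e=cv2.fitEllipse(h)
    return (np.array(e[0])+.5)/k-.5,np.array(e[1])/k
def disc(p,n,near,z=.034):
    k=4;P=cv2.resize(p,None,fx=k,fy=k,interpolation=cv2.INTER_CUBIC)
    m,b=blobs(P,(100,100,50),(128,255,255),100*k)
    b=min(b,key=lambda q:np.hypot(*(q[0]/k-near)));h=cv2.convexHull(np.argwhere(b[2])[:,::-1].astype(np.int32));e=cv2.fitEllipse(h)
    uv=(np.array(e[0])+.5)/k-.5;return uv,np.array(e[1])/k,ray(n,uv,z)[0]
E
python3 - <<'E'
from h import *
p=np.load('top0.npz')['p'];uv,ax=port_ring(p);port=ray('top',uv,.024)[0];print('ring',uv,ax,port)
u,a,c=disc(p,'top',(247,237));print('disc',u,a,c)
v=port-c;print('push dist',np.hypot(*v[:2]),'ang',np.degrees(np.arctan2(v[1],v[0])))
th=np.radians(54.1);ex=np.array([np.cos(th),np.sin(th)]);ey=np.array([-ex[1],ex[0]])
pv=port[:2]+.055*ey;print('pivot',pv,proj('top',[*pv,.038]))
# orange arm blob
m,b=blobs(p,(5,150,120),(20,255,255),10);m2=np.argwhere(b[0][2])[:,::-1]
for cc,s,l in b:
    X=ray('top',cc,.036)[0,:2]-pv;print('arm dir deck',X@ex,X@ey,'angle',np.arctan2(-(X@ey),-(X@ex)))
K,o,A=cal('top');d=np.load('top0.npz')['d']
for q in((265,215),(247,237),(270,290)):print(q,o[2]-d[q[1],q[0]])
pp=np.load('scene0.npz')['p'];print(disc(pp,'scene',(317,209)))
for name,dx,dy in(('white',-.11,-.11),('green',0,-.121)):
    X=port[:2]+ex*(dx+.055)+ey*dy;print(name,X,proj('top',[*X,.07]))
E
```

```text
ring [283.09817505 255.14491272] [26.02727127 26.26861   ] [ 0.52507637 -0.03488547  0.024     ]
disc [246.26756287 236.48124695] [17.8829174  17.98890114] [0.58003448 0.07393716 0.034     ]
push dist 0.1219129091060589 ang -116.79490112682775
pivot [ 0.48052408 -0.00263499] [[272.26738937 270.40375575]]
arm dir deck -0.025390001384699178 -0.007326417487068599 angle 0.28092420945094293
(265, 215) 0.016706740108677343
(247, 237) 0.03652933761233945
(270, 290) 0.046739613262363866
(array([317.67019653, 208.89897156]), array([15.86409664, 22.14575195]), array([0.58092127, 0.07608587, 0.034     ]))
white [ 0.58193047 -0.14393872] [[321.34552005 234.87154525]]
green [ 0.65534189 -0.06128423] [[292.50744802 209.60198109]]
```

Request:
move_arm --increments '[{"tx": -0.06, "ty": 0.15, "tz": 0, "turn": 30}, {"tx": -0.06, "ty": 0.15, "tz": 0, "turn": 30}, {"tx": -0.06, "ty": 0.15, "tz": 0, "turn": 30}, {"tx": -0.06, "ty": 0.15, "tz": 0, "turn": 30}, {"tx": -0.194, "ty": 0.493, "tz": 0, "turn": 91.4}, {"tx": -0.194, "ty": 0.493, "tz": 0, "turn": 91.4}, {"tx": -0.194, "ty": 0.493, "tz": 0, "turn": 91.4}, {"tx": -0.194, "ty": 0.493, "tz": 0, "turn": 91.4}, {"tx": -0.194, "ty": 0.493, "tz": 0, "turn": 91.4}, {"tx": -0.194, "ty": 0.493, "tz": 0, "turn": 91.4}, {"tx": -0.194, "ty": 0.493, "tz": 0, "turn": 91.4}, {"tx": -0.194, "ty": 0.493, "tz": 0, "turn": 91.4}, {"tx": -0.194, "ty": 0.493, "tz": 0, "turn": 91.4}, {"tx": -0.194, "ty": 0.493, "tz": 0, "turn": 91.4}, {"tx": -0.194, "ty": 0.493, "tz": 0.1, "turn": 91.4}, {"tx": -0.194, "ty": 0.493, "tz": 0.13, "turn": 91.4}, {"tx": -0.194, "ty": 0.493, "tz": 0.13, "turn": 91.4}, {"tx": -0.194, "ty": 0.493, "tz": 0.13, "turn": 91.4}, {"tx": -0.194, "ty": 0.493, "tz": 0.13, "turn": 91.4}, {"tx": -0.194, "ty": 0.493, "tz": 0.13, "turn": 91.4}]' --gripper 0.45

```text
time_s: 1.77
eef_pos: [0.6096, 0.1328, 0.1028]
eef_rot: [-0.0, 0.973, -0.232, 0.001]
wrist_force: [1.1, 0.6, 0.4]
opening: 0.451
```

```bash
cat > shot.py <<'E'
import sys
from h import *
t=sys.argv[1];o=get_obs();print(o['time_s'],np.round(o['eef_pos'],4),np.round(o['eef_rot'],4),np.round(o['wrist_force'],2),o['opening'])
w=o['eef_rot'];M=R.from_quat([w[1],w[2],w[3],w[0]]).as_matrix();print('tool y yaw',np.degrees(np.arctan2(M[1,1],M[0,1])))
ims=[]
for n,(u,v) in(('top',(270,245)),('scene',(310,190))):
    p,d=viewer.camera(n);np.savez(f'{n}_{t}.npz',p=p,d=d)
    ims.append(cv2.resize(p[v-75:v+75,u-66:u+66,::-1],None,fx=3,fy=4 if 0 else 3,interpolation=cv2.INTER_CUBIC))
    if n=='top':
        try: print('disc',disc(p,n,(265,245)))
        except Exception as e: print(e)
cv2.imwrite(f'pics/{t}.png',np.hstack(ims))
E
python3 shot.py a1
```

```text
1.7667 [0.6096 0.1328 0.1028] [-2.000e-04  9.728e-01 -2.317e-01  5.000e-04] [1.1  0.59 0.42] 0.4505198723761848
tool y yaw -116.79037975219778
disc (array([245.8817749 , 236.46583557]), array([17.88217354, 19.69382095]), array([0.58008217, 0.07507409, 0.034     ]))
```

View pics/a1.png

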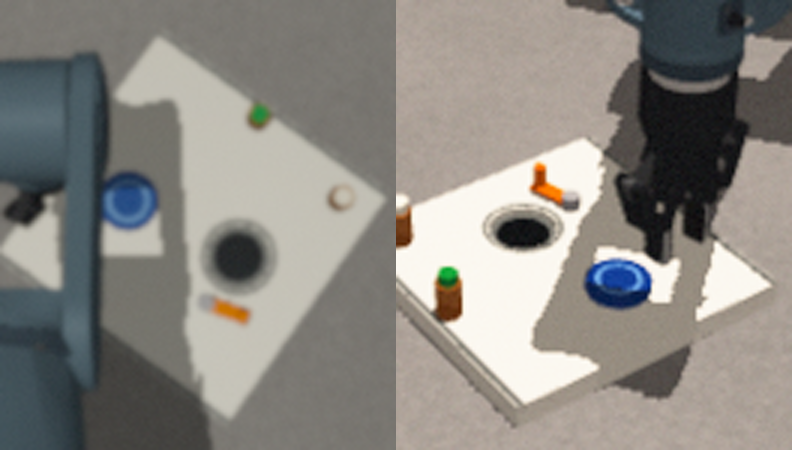

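The arm is behind the disc, with the fingers straddling the push line and the jaw axis across it. I'll descend in steps and watch the force to find the deck.

Request:
move_arm --increments '[{"tz": 0.04}, {"tz": 0.06}, {"tz": 0.067}, {"tz": 0.07}, {"tz": 0.07}, {"tz": 0.07}, {"tz": 0.07}]'

```text
validation failed for argument at $.in...
```

Request:
move_arm --increments '[{"tz": 0.001}, {"tz": 0.002}, {"tz": 0.003}, {"tz": 0.004}, {"tz": 0.004}, {"tz": 0.004}]'

```text
validation failed for argument at $.in...
```

Request:
move_arm --increments '[{"tz": 0.001}, {"tz": 0.002}, {"tz": 0.003}, {"tz": 0.003}, {"tz": 0.003}, {"tz": 0.003}]'

```text
validation failed for argument at $.in...
```

```bash
python3 shot.py a2
```

```text
1.8667 [0.6112 0.1328 0.1048] [-7.000e-04  9.728e-01 -2.317e-01  2.700e-03] [-0.03  0.21  1.04] 0.4505255190780987
tool y yaw -116.79570506001544
disc (array([245.84977722, 236.46192932]), array([17.81774902, 20.04735374]), array([0.58009389, 0.07516843, 0.034     ]))
```

View pics/a2.png

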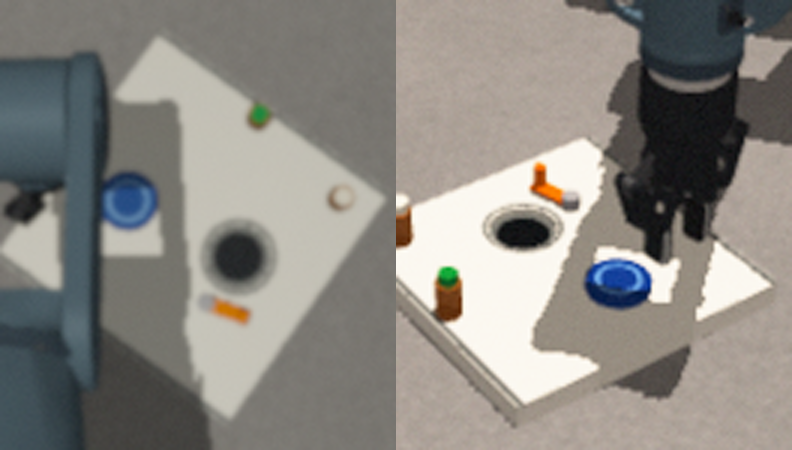

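Each row needs all four keys. The scene is unchanged, so I'll repeat the descent.

Request:
move_arm --increments '[{"tx": 0, "ty": 0, "turn": 0, "tz": 0.03}, {"tx": 0, "ty": 0, "turn": 0, "tz": 0.05}, {"tx": 0, "ty": 0, "turn": 0, "tz": 0.063}, {"tx": 0, "ty": 0, "turn": 0, "tz": 0.068}, {"tx": 0, "ty": 0, "turn": 0, "tz": 0.068}, {"tx": 0, "ty": 0, "turn": 0, "tz": 0.068}, {"tx": 0, "ty": 0, "turn": 0, "tz": 0.068}, {"tx": 0, "ty": 0, "turn": 0, "tz": 0.068}]'

```text
time_s: 2.63
eef_pos: [0.61, 0.1325, 0.0348]
eef_rot: [-0.0, 0.973, -0.232, 0.001]
wrist_force: [0.0, -0.2, -0.4]
opening: 0.45
```

Request:
move_arm --increments '[{"tx": 0, "ty": 0, "turn": 0, "tz": 0.001}, {"tx": 0, "ty": 0, "turn": 0, "tz": 0.002}, {"tx": 0, "ty": 0, "turn": 0, "tz": 0.003}, {"tx": 0, "ty": 0, "turn": 0, "tz": 0.003}, {"tx": 0, "ty": 0, "turn": 0, "tz": 0.003}]'

```text
time_s: 3.05
eef_pos: [0.6087, 0.1324, 0.0302]
eef_rot: [0.0, 0.973, -0.232, -0.0]
wrist_force: [0.1, 0.2, 0.3]
opening: 0.451
```

```bash
python3 shot.py a3
```

```text
3.05 [0.6087 0.1324 0.0302] [ 0.000e+00  9.727e-01 -2.320e-01 -1.000e-04] [0.06 0.2  0.33] 0.4510538829916787
tool y yaw -116.82866268604222
disc (array([246.32836914, 236.49607849]), array([18.04452133, 18.63041878]), array([0.57999033, 0.07375774, 0.034     ]))
```

View pics/a3.png

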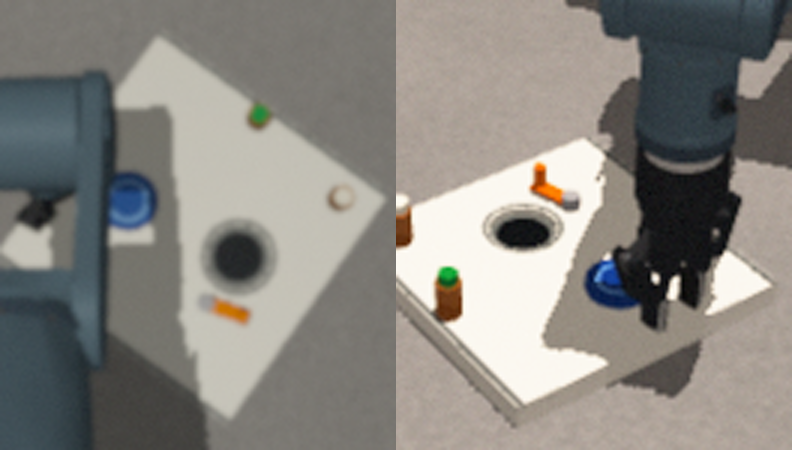

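Request:
move_arm --increments '[{"tx": 0, "ty": 0, "turn": 0, "tz": 0.001}, {"tx": 0, "ty": 0, "turn": 0, "tz": 0.002}, {"tx": 0, "ty": 0, "turn": 0, "tz": 0.003}, {"tx": 0, "ty": 0, "turn": 0, "tz": 0.003}, {"tx": 0, "ty": 0, "turn": 0, "tz": 0.003}]'

```text
time_s: 3.57
eef_pos: [0.6087, 0.1324, 0.0271]
eef_rot: [0.0, 0.973, -0.232, -0.0]
wrist_force: [-0.1, 0.8, 0.0]
opening: 0.448
```

Request:
move_arm --increments '[{"tx": 0, "ty": 0, "turn": 0, "tz": 0.001}, {"tx": 0, "ty": 0, "turn": 0, "tz": 0.002}, {"tx": 0, "ty": 0, "turn": 0, "tz": 0.002}, {"tx": 0, "ty": 0, "turn": 0, "tz": 0.002}]'

```text
time_s: 3.9
eef_pos: [0.6087, 0.1324, 0.0252]
eef_rot: [0.0, 0.973, -0.232, -0.0]
wrist_force: [0.4, -0.0, 0.8]
opening: 0.453
```

Request:
move_arm --increments '[{"tx": 0, "ty": 0.01, "tz": 0.001, "turn": 0}, {"tx": 0, "ty": 0.018, "tz": 0.002, "turn": 0}, {"tx": 0, "ty": 0.024, "tz": 0.002, "turn": 0}, {"tx": 0, "ty": 0.03, "tz": 0.002, "turn": 0}, {"tx": 0, "ty": 0.036, "tz": 0.002, "turn": 0}, {"tx": 0, "ty": 0.042, "tz": 0.002, "turn": 0}, {"tx": 0, "ty": 0.048, "tz": 0.002, "turn": 0}, {"tx": 0, "ty": 0.054, "tz": 0.002, "turn": 0}, {"tx": 0, "ty": 0.06, "tz": 0.002, "turn": 0}, {"tx": 0, "ty": 0.066, "tz": 0.002, "turn": 0}, {"tx": 0, "ty": 0.072, "tz": 0.002, "turn": 0}, {"tx": 0, "ty": 0.078, "tz": 0.002, "turn": 0}, {"tx": 0, "ty": 0.084, "tz": 0.002, "turn": 0}, {"tx": 0, "ty": 0.09, "tz": 0.002, "turn": 0}, {"tx": 0, "ty": 0.095, "tz": 0.002, "turn": 0}, {"tx": 0, "ty": 0.098, "tz": 0.002, "turn": 0}, {"tx": 0, "ty": 0.1, "tz": 0.002, "turn": 0}, {"tx": 0, "ty": 0.1, "tz": 0.002, "turn": 0}, {"tx": 0, "ty": 0.1, "tz": 0.002, "turn": 0}]'

```text
time_s: 5.48
eef_pos: [0.5637, 0.0432, 0.0233]
eef_rot: [-0.0, 0.973, -0.232, 0.0]
wrist_force: [0.1, -0.2, 0.4]
opening: 0.455
```

```bash
python3 shot.py a4
```

```text
5.4833 [0.5637 0.0432 0.0233] [-0.      0.9727 -0.2321  0.    ] [ 0.07 -0.21  0.4 ] 0.45464895645965253
tool y yaw -116.83564845429109
disc (array([182.93684387, 268.60888672]), array([13.01178074, 13.67394447]), array([0.48665473, 0.25771511, 0.034     ]))
```

View pics/a4.png

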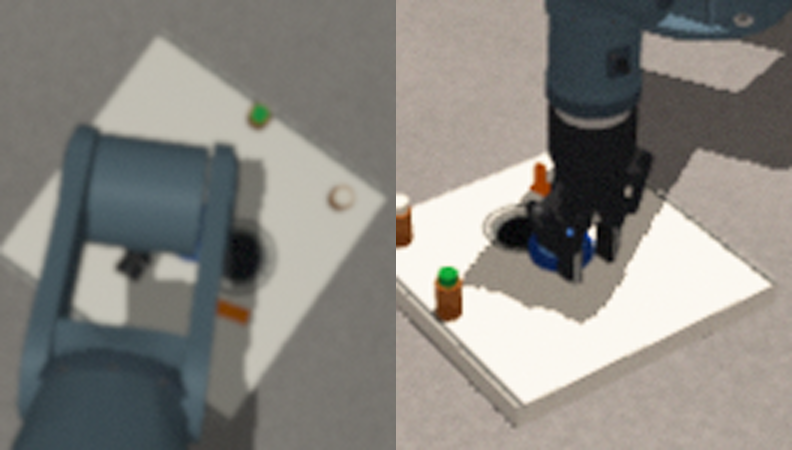

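The disc is cradled just short of the recess. I'll back off along the push line to measure its lateral alignment.

Request:
move_arm --increments '[{"tx": 0, "ty": -0.02, "tz": 0, "turn": 0}, {"tx": 0, "ty": -0.05, "tz": 0, "turn": 0}, {"tx": 0, "ty": -0.07, "tz": 0, "turn": 0}, {"tx": 0, "ty": -0.07, "tz": 0, "turn": 0}, {"tx": 0, "ty": -0.07, "tz": 0, "turn": 0}, {"tx": 0, "ty": -0.07, "tz": 0, "turn": 0}]'

```text
time_s: 6.08
eef_pos: [0.5947, 0.1055, 0.0229]
eef_rot: [0.0, 0.973, -0.232, -0.0]
wrist_force: [-0.5, 0.0, 0.2]
opening: 0.45
```

```bash
python3 shot.py a5; python3 - <<'E'
from h import *
p=np.load('top_a5.npz')['p']
uv,a,c=disc(p,'top',(265,245));o=get_obs();t=np.array(o['eef_pos'])
port=np.array([.5251,-.0349]);w=o['eef_rot'];M=R.from_quat([w[1],w[2],w[3],w[0]]).as_matrix()
x,y=M[:2,0],M[:2,1]
print(c,'rel tcp tool x,y: disc',(c[:2]-t[:2])@x,(c[:2]-t[:2])@y,'port',(port-t[:2])@x,(port-t[:2])@y)
E
```

```text
6.0833 [0.5947 0.1055 0.0229] [ 3.000e-04  9.728e-01 -2.317e-01 -4.000e-04] [-0.53  0.01  0.16] 0.4500820773544689
tool y yaw -116.78987042547537
disc (array([268.44781494, 247.35050964]), array([17.8574276 , 19.98130226]), array([0.54786098, 0.0085095 , 0.034     ]))
[0.54786098 0.0085095  0.034     ] rel tcp tool x,y: disc 0.0017415935793817679 0.10720434850728643 port 0.0010496026211242646 0.15621422223257253
```

View pics/a5.png

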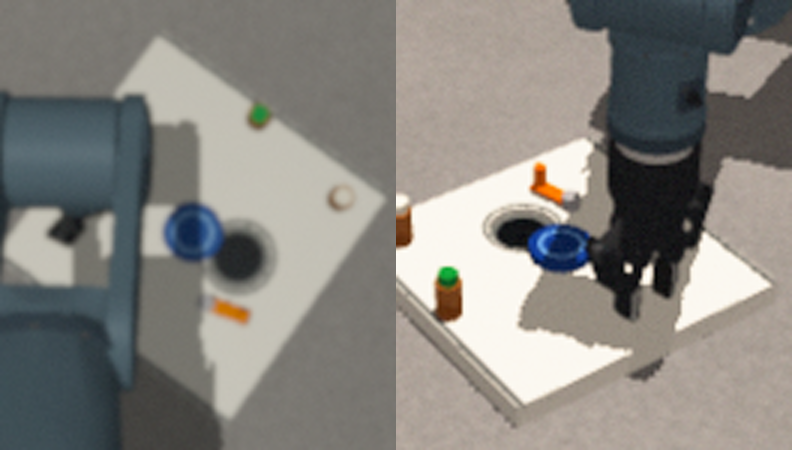

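Request:
move_arm --increments '[{"tx": 0, "ty": 0.02, "tz": 0, "turn": 0}, {"tx": 0, "ty": 0.045, "tz": 0, "turn": 0}, {"tx": 0, "ty": 0.06, "tz": 0, "turn": 0}, {"tx": 0, "ty": 0.068, "tz": 0, "turn": 0}, {"tx": 0, "ty": 0.074, "tz": 0, "turn": 0}, {"tx": 0, "ty": 0.08, "tz": 0, "turn": 0}, {"tx": 0, "ty": 0.085, "tz": 0, "turn": 0}, {"tx": 0, "ty": 0.09, "tz": 0, "turn": 0}, {"tx": 0, "ty": 0.095, "tz": 0, "turn": 0}, {"tx": 0, "ty": 0.1, "tz": 0, "turn": 0}, {"tx": 0, "ty": 0.104, "tz": 0, "turn": 0}, {"tx": 0, "ty": 0.108, "tz": 0, "turn": 0}, {"tx": 0, "ty": 0.111, "tz": 0, "turn": 0}, {"tx": 0, "ty": 0.114, "tz": 0, "turn": 0}, {"tx": 0, "ty": 0.117, "tz": 0, "turn": 0}, {"tx": 0, "ty": 0.119, "tz": 0, "turn": 0}, {"tx": 0, "ty": 0.119, "tz": 0, "turn": 0}, {"tx": 0, "ty": 0.119, "tz": 0, "turn": 0}, {"tx": 0, "ty": 0.119, "tz": 0, "turn": 0}]'

```text
time_s: 7.77
eef_pos: [0.5416, -0.0005, 0.0232]
eef_rot: [-0.0, 0.973, -0.232, -0.0]
wrist_force: [0.4, 0.1, -1.3]
opening: 0.45
```

```bash
python3 shot.py a6
```

```text
7.7667 [ 5.416e-01 -5.000e-04  2.320e-02] [-0.      0.9727 -0.232  -0.    ] [ 0.43  0.07 -1.33] 0.4503829585009642
tool y yaw -116.82861396822591
disc (array([182.93696594, 268.61322021]), array([13.05447769, 13.60475826]), array([0.48664219, 0.25771447, 0.034     ]))
```

View pics/a6.png

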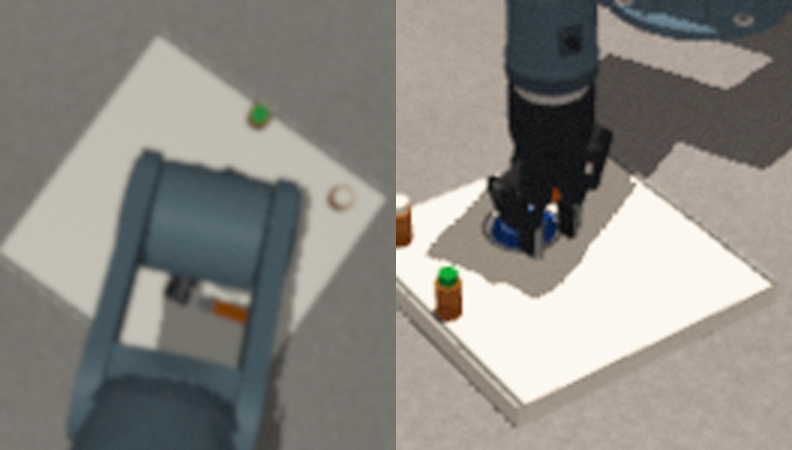

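The disc appears to be in the recess. I'll back off to check.

Request:
move_arm --increments '[{"tx": 0, "ty": -0.02, "tz": 0, "turn": 0}, {"tx": 0, "ty": -0.05, "tz": 0, "turn": 0}, {"tx": 0, "ty": -0.085, "tz": 0, "turn": 0}, {"tx": 0, "ty": -0.085, "tz": -0.03, "turn": 0}, {"tx": 0, "ty": -0.085, "tz": -0.05, "turn": 0}, {"tx": 0, "ty": -0.085, "tz": -0.05, "turn": 0}, {"tx": 0, "ty": -0.085, "tz": -0.05, "turn": 0}]'

```text
time_s: 8.45
eef_pos: [0.5811, 0.0756, 0.0745]
eef_rot: [-0.0, 0.973, -0.232, 0.001]
wrist_force: [0.6, 0.1, -1.6]
opening: 0.449
```

```bash
python3 shot.py a7; python3 - <<'E'
from h import *
p=np.load('top_a7.npz')['p'];print(disc(p,'top',(283,255),.026))
s=np.load('scene_a7.npz')['p'];print(disc(s,'scene',(287,190),.026))
i=np.hstack([cv2.resize(p[225:290,250:320,::-1],(400,371),interpolation=cv2.INTER_CUBIC),cv2.resize(s[155:220,252:322,::-1],(400,371),interpolation=cv2.INTER_CUBIC)])
cv2.imwrite('pics/a7c.png',i)
E
```

```text
8.45 [0.5811 0.0756 0.0745] [-2.000e-04  9.728e-01 -2.317e-01  1.400e-03] [ 0.61  0.06 -1.62] 0.44925997552406444
tool y yaw -116.78865103092153
disc (array([282.61557007, 254.69805908]), array([18.50333595, 19.207901  ]), array([ 0.52618042, -0.03316265,  0.034     ]))
(array([282.61557007, 254.69805908]), array([18.50333595, 19.207901  ]), array([ 0.52635638, -0.03339965,  0.026     ]))
(array([286.41760254, 190.55966187]), array([13.3744669 , 21.32775879]), array([ 0.52295705, -0.03185713,  0.026     ]))
```

View pics/a7c.png

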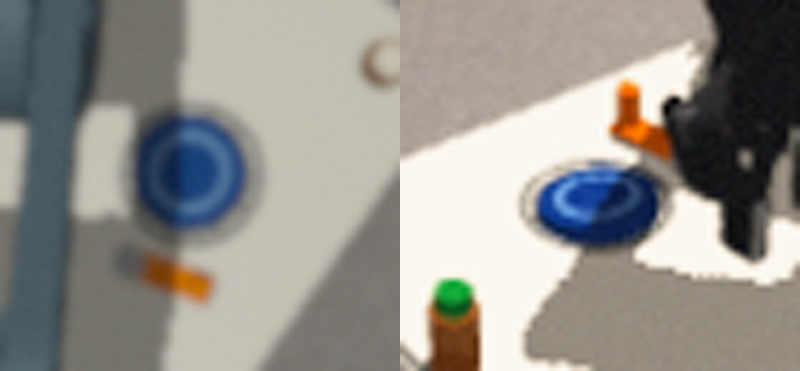

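```bash
cat >> h.py <<'E'
def plane(n,tag,c,r):
    d=np.load(f'{n}_{tag}.npz')['d'];K,o,A=cal(n)
    c0=proj(n,[*c,.03])[0];V,U=np.mgrid[0:d.shape[0],0:d.shape[1]]
    m=(np.hypot(U-c0[0],V-c0[1])<25)&(d>0);u,v,z=U[m],V[m],d[m]
    X=np.c_[(u-K[0,2])/K[0,0]*z,-(v-K[1,2])/K[1,1]*z,-z]@A.T+o
    rr=np.hypot(X[:,0]-c[0],X[:,1]-c[1])
    def fit(s):
        Y=X[s];a,*_=np.linalg.lstsq(np.c_[Y[:,:2]-c,np.ones(len(Y))],Y[:,2],rcond=None)
        return a, len(Y), np.std(Y[:,2]-np.c_[Y[:,:2]-c,np.ones(len(Y))]@a)
    return fit(rr<r), fit((rr>.044)&(rr<.056)&(X[:,2]<.05))
E
python3 - <<'E'
from h import *
c=np.array([.5255,-.0345])
for n in('top','scene'):
  for q in plane(n,'a7',c,.022): print(n,q)
E
```

```text
top (array([0.07014847, 0.14872448, 0.0306347 ]), 177, np.float64(0.0022775251636941336))
top (array([-0.04228095,  0.01619034,  0.02557098]), 431, np.float64(0.004089867580831534))
scene (array([0.03913382, 0.08895189, 0.03158918]), 100, np.float64(0.0030763581788643374))
scene (array([-0.05105605,  0.00864183,  0.02661013]), 318, np.float64(0.0038372773684719644))
```

The depth fit shows the disc tilted about 0.16 rad, with its rear edge still on the rim. It needs a few mm more push.

Request:
move_arm --increments '[{"tx": 0, "ty": 0, "tz": 0.03, "turn": 0}, {"tx": 0, "ty": 0, "tz": 0.05, "turn": 0}, {"tx": 0, "ty": 0.03, "tz": 0.05, "turn": 0}, {"tx": 0, "ty": 0.06, "tz": 0.05, "turn": 0}, {"tx": 0, "ty": 0.075, "tz": 0.05, "turn": 0}, {"tx": 0, "ty": 0.081, "tz": 0.05, "turn": 0}, {"tx": 0, "ty": 0.084, "tz": 0.05, "turn": 0}, {"tx": 0, "ty": 0.086, "tz": 0.05, "turn": 0}, {"tx": 0, "ty": 0.088, "tz": 0.05, "turn": 0}, {"tx": 0, "ty": 0.09, "tz": 0.05, "turn": 0}, {"tx": 0, "ty": 0.09, "tz": 0.05, "turn": 0}, {"tx": 0, "ty": 0.09, "tz": 0.05, "turn": 0}]'

```text
time_s: 9.55
eef_pos: [0.5391, -0.0047, 0.023]
eef_rot: [0.0, 0.973, -0.232, -0.0]
wrist_force: [-0.0, 0.7, -0.5]
opening: 0.45
```

Request:
move_arm --increments '[{"tx": 0, "ty": -0.02, "tz": 0, "turn": 0}, {"tx": 0, "ty": -0.05, "tz": 0, "turn": 0}, {"tx": 0, "ty": -0.085, "tz": 0, "turn": 0}, {"tx": 0, "ty": -0.085, "tz": -0.03, "turn": 0}, {"tx": 0, "ty": -0.085, "tz": -0.05, "turn": 0}, {"tx": 0, "ty": -0.085, "tz": -0.05, "turn": 0}, {"tx": 0, "ty": -0.085, "tz": -0.05, "turn": 0}]'

```text
time_s: 10.13
eef_pos: [0.5787, 0.0713, 0.0743]
eef_rot: [-0.0, 0.973, -0.232, 0.001]
wrist_force: [0.5, 0.3, 0.6]
opening: 0.447
```

```bash
cat > chk.py <<'E'
import sys
from h import *
t=sys.argv[1]
p=np.load(f'top_{t}.npz')['p'];print(disc(p,'top',(283,255),.026))
s=np.load(f'scene_{t}.npz')['p'];print(disc(s,'scene',(287,190),.026))
i=np.hstack([cv2.resize(p[225:290,250:320,::-1],(400,371),interpolation=cv2.INTER_CUBIC),cv2.resize(s[155:220,252:322,::-1],(400,371),interpolation=cv2.INTER_CUBIC)])
cv2.imwrite(f'pics/{t}c.png',i)
c=np.array([.5255,-.0345])
for n in('top','scene'):
  for q in plane(n,t,c,.022): print(n,q)
E
python3 shot.py a8; python3 chk.py a8
```

```text
10.1333 [0.5787 0.0713 0.0743] [-1.000e-04  9.728e-01 -2.315e-01  1.300e-03] [0.47 0.28 0.64] 0.44665353115070094
tool y yaw -116.77325318129658
disc (array([283.24032593, 255.10942078]), array([18.2791214 , 19.11901283]), array([ 0.5249696, -0.0349969,  0.034    ]))
(array([283.24032593, 255.10942078]), array([18.2791214 , 19.11901283]), array([ 0.52513787, -0.03524555,  0.026     ]))
(array([285.7605896 , 190.57931519]), array([13.77317619, 20.82662964]), array([ 0.52364125, -0.03355818,  0.026     ]))
top (array([ 0.014977  , -0.02916266,  0.02666684]), 176, np.float64(0.0024733682077339235))
top (array([-0.05075221,  0.02300702,  0.02540785]), 418, np.float64(0.004097992887421964))
scene (array([0.00135361, 0.02098827, 0.0274599 ]), 122, np.float64(0.0020796006157356092))
scene (array([-0.04591669,  0.00728979,  0.02657691]), 300, np.float64(0.0038637688348845474))
```

View pics/a8c.png

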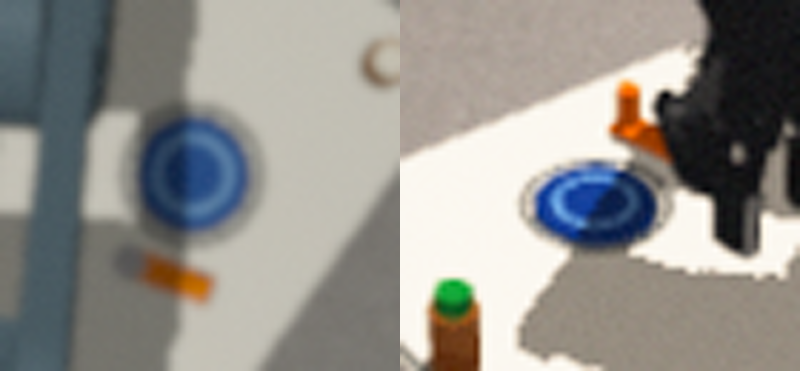

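The disc is now flat, about 1 mm proud of the deck by depth, and centred on the port in the top view. Next is the latch: locate the knob and plan the push.

```bash
python3 - <<'E'
from h import *
s=np.load('scene_a8.npz')['p']
m,b=blobs(cv2.resize(s,None,fx=4,fy=4,interpolation=cv2.INTER_CUBIC),(5,150,120),(20,255,255),200)
P=np.array([.4805,-.0026])
for c,st,l in b:
    q=np.argwhere(l)[:,::-1]/4
    if abs(c[0]/4-293)<10:
        top=q[q[:,1]<q[:,1].min()+1.5].mean(0)
        K=ray('scene',top,.055)[0,:2];print(top,K,np.hypot(*(K-P)),'theta',np.degrees(np.arctan2(*(K-P)[::-1]))+360-234.1)
t=np.load('top_a8.npz')['p'];m,b=blobs(t,(5,150,120),(20,255,255),10)
for c,st,l in b: print(c,ray('top',c,.036),np.degrees(np.arctan2(*(ray('top',c,.036)[0,:2]-P)[::-1]))+360-234.1)
o=get_obs();w=o['eef_rot'];M=R.from_quat([w[1],w[2],w[3],w[0]]).as_matrix()
print(o['q'],np.array(o['eef_pos']),M.round(4))
T=np.array([.4353,-.0554,.041]);print((T-o['eef_pos'])@M)
E
```

```text
[291.88492063 170.22222222] [ 0.4641101  -0.03600377] 0.03720807284556278 theta 9.764657371215407
[104.4         35.33333333] [[1.20288078 0.51515775 0.036     ]] 161.53060701944017
[42.69230769 36.        ] [[1.19877531 0.70309525 0.036     ]] 170.393834171134
[282.65217391 274.13043478] [[ 0.4695784  -0.03297913  0.036     ]] 16.12599041147675
[-8.16699044e-02  3.84355521e-01  1.70237387e+00 -7.07552561e-05
  1.05612347e+00  3.86538837e-01] [0.57696521 0.07094851 0.07253174] [[ 8.924e-01 -4.513e-01 -1.300e-03]
 [-4.513e-01 -8.924e-01  0.000e+00]
 [-1.100e-03  5.000e-04 -1.000e+00]]
[-0.06936928  0.17666328  0.03170513]
```

Request:
move_arm --increments '[{"tx": 0, "ty": 0, "tz": -0.03, "turn": 0}, {"tx": -0.02, "ty": 0.04, "tz": -0.03, "turn": 10}, {"tx": -0.035, "ty": 0.08, "tz": -0.03, "turn": 20}, {"tx": -0.05, "ty": 0.12, "tz": -0.03, "turn": 30}, {"tx": -0.065, "ty": 0.16, "tz": -0.03, "turn": 43}, {"tx": -0.069, "ty": 0.177, "tz": -0.03, "turn": 43}, {"tx": -0.069, "ty": 0.177, "tz": -0.03, "turn": 43}, {"tx": -0.069, "ty": 0.177, "tz": -0.03, "turn": 43}, {"tx": -0.069, "ty": 0.177, "tz": -0.03, "turn": 43}, {"tx": -0.069, "ty": 0.177, "tz": 0, "turn": 43}, {"tx": -0.069, "ty": 0.177, "tz": 0.022, "turn": 43}, {"tx": -0.069, "ty": 0.177, "tz": 0.032, "turn": 43}, {"tx": -0.069, "ty": 0.177, "tz": 0.032, "turn": 43}, {"tx": -0.069, "ty": 0.177, "tz": 0.032, "turn": 43}, {"tx": -0.069, "ty": 0.177, "tz": 0.032, "turn": 43}]' --gripper 0

```text
time_s: 11.48
eef_pos: [0.4371, -0.056, 0.0421]
eef_rot: [-0.0, 0.821, -0.572, 0.001]
wrist_force: [-0.5, -0.4, 0.0]
opening: 0.004
```

```bash
python3 shot.py a9
```

```text
11.4833 [ 0.4371 -0.056   0.0421] [-1.000e-04  8.205e-01 -5.716e-01  6.000e-04] [-0.51 -0.35  0.01] 0.003583108720423543
tool y yaw -159.73018450805012
disc (array([283.09616089, 255.30700684]), array([18.70061874, 19.42544365]), array([ 0.52439199, -0.03457005,  0.034     ]))
```

View pics/a9.png

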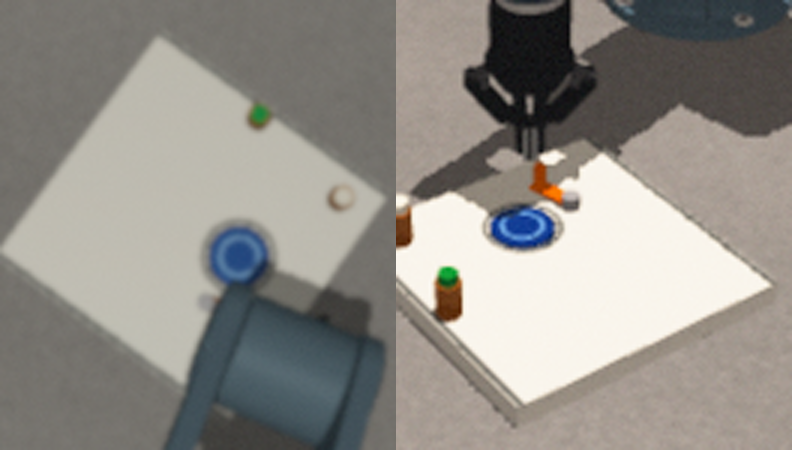

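The disc is seated and the fingers are behind the knob. I'll push along tool -y.

Request:
move_arm --increments '[{"tx": -0.004, "ty": -0.005, "tz": 0, "turn": 0}, {"tx": -0.004, "ty": -0.012, "tz": 0, "turn": 0}, {"tx": -0.004, "ty": -0.016, "tz": 0, "turn": 0}, {"tx": -0.004, "ty": -0.019, "tz": 0, "turn": 0}, {"tx": -0.004, "ty": -0.022, "tz": 0, "turn": 0}, {"tx": -0.004, "ty": -0.025, "tz": 0, "turn": 0}, {"tx": -0.004, "ty": -0.028, "tz": 0, "turn": 0}, {"tx": -0.004, "ty": -0.031, "tz": 0, "turn": 0}, {"tx": -0.004, "ty": -0.034, "tz": 0, "turn": 0}, {"tx": -0.004, "ty": -0.037, "tz": 0, "turn": 0}, {"tx": -0.004, "ty": -0.04, "tz": 0, "turn": 0}, {"tx": -0.004, "ty": -0.043, "tz": 0, "turn": 0}, {"tx": -0.004, "ty": -0.046, "tz": 0, "turn": 0}, {"tx": -0.004, "ty": -0.049, "tz": 0, "turn": 0}, {"tx": -0.004, "ty": -0.052, "tz": 0, "turn": 0}, {"tx": -0.004, "ty": -0.055, "tz": 0, "turn": 0}, {"tx": -0.004, "ty": -0.055, "tz": 0, "turn": 0}, {"tx": -0.004, "ty": -0.055, "tz": 0, "turn": 0}]'

```text
time_s: 13.08
eef_pos: [0.4868, -0.0331, 0.0413]
eef_rot: [-0.0, 0.82, -0.572, 0.0]
wrist_force: [0.1, -0.1, -0.6]
opening: -0.002
```

```bash
cat > lat.py <<'E'
import sys
from h import *
P=np.array([.4805,-.0026])
for n,near,h in(('scene',(293,176),0),):
    s=np.load(f'{n}_{sys.argv[1]}.npz')['p']
    m,b=blobs(cv2.resize(s,None,fx=4,fy=4,interpolation=cv2.INTER_CUBIC),(5,150,90),(20,255,255),100)
    for c,st,l in b:
        if np.hypot(*(c/4-(290,180)))<20:
            q=np.argwhere(l)[:,::-1]/4;top=q[q[:,1]<q[:,1].min()+1.5].mean(0)
            K=ray(n,top,.055)[0,:2];print(c/4,top,K,np.hypot(*(K-P)),'theta',np.radians((np.degrees(np.arctan2(*(K-P)[::-1]))+360-234.1)%360))
E
python3 shot.py b1; python3 lat.py b1
```

```text
13.0833 [ 0.4868 -0.0331  0.0413] [-1.000e-04  8.201e-01 -5.722e-01  2.000e-04] [ 0.1  -0.13 -0.62] -0.0019164123301825323
tool y yaw -159.81367830380103
disc (array([182.94026184, 268.57693481]), array([13.06149387, 13.65831947]), array([0.48674711, 0.25770732, 0.034     ]))
[292.56785444 182.89878696] [289.42808219 177.53082192] [ 0.49962084 -0.03107647] 0.03430037530274828 theta 1.21788761650207
```

View pics/b1.png

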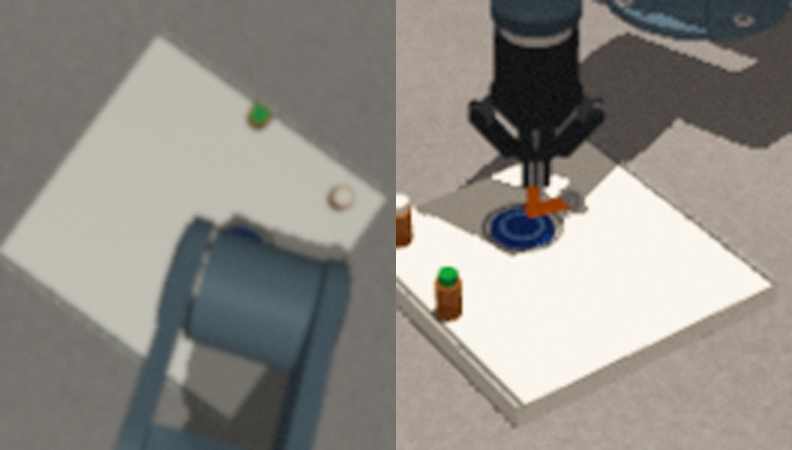

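The latch is at about 1.2 rad and the cover hasn't moved. I'll continue to the stop.

Request:
move_arm --increments '[{"tx": 0, "ty": -0.002, "tz": 0, "turn": 0}, {"tx": 0, "ty": -0.004, "tz": 0, "turn": 0}, {"tx": 0, "ty": -0.006, "tz": 0, "turn": 0}, {"tx": 0, "ty": -0.008, "tz": 0, "turn": 0}, {"tx": 0, "ty": -0.008, "tz": 0, "turn": 0}, {"tx": 0, "ty": -0.008, "tz": 0, "turn": 0}]'

```text
time_s: 13.68
eef_pos: [0.4942, -0.0305, 0.0413]
eef_rot: [-0.0, 0.82, -0.572, 0.0]
wrist_force: [-1.4, 0.1, -1.3]
opening: 0.003
```

Request:
move_arm --increments '[{"tx": 0, "ty": -0.001, "tz": 0, "turn": 0}, {"tx": 0, "ty": -0.002, "tz": 0, "turn": 0}, {"tx": 0, "ty": -0.002, "tz": 0, "turn": 0}, {"tx": 0, "ty": -0.002, "tz": 0, "turn": 0}]'

```text
time_s: 14.02
eef_pos: [0.495, -0.0299, 0.0411]
eef_rot: [0.001, 0.82, -0.572, -0.001]
wrist_force: [-4.1, -1.6, 2.7]
opening: -0.004
```

```bash
python3 shot.py b2; python3 lat.py b2
```

```text
14.0167 [ 0.495  -0.0299  0.0411] [ 6.000e-04  8.201e-01 -5.722e-01 -8.000e-04] [-4.08 -1.64  2.73] -0.003990537613722549
tool y yaw -159.8139272899383
disc (array([182.92858887, 268.60565186]), array([13.01533604, 13.6786871 ]), array([0.48666417, 0.25773927, 0.034     ]))
[293.75782473 184.30144757] [291.21153846 179.28461538] [ 0.50580339 -0.02370176] 0.03294762475826191 theta 1.5022675857525534
```

Force is rising and the TCP is lagging the command, so the latch seems to be at the stop. One more 2 mm push should confirm it, then I'll back off.

Request:
move_arm --increments '[{"tx": 0, "ty": -0.001, "tz": 0, "turn": 0}, {"tx": 0, "ty": -0.002, "tz": 0, "turn": 0}, {"tx": 0, "ty": -0.002, "tz": 0, "turn": 0}, {"tx": 0, "ty": -0.002, "tz": 0, "turn": 0}]'

```text
time_s: 14.45
eef_pos: [0.4954, -0.0297, 0.0409]
eef_rot: [0.002, 0.82, -0.572, -0.002]
wrist_force: [-10.9, -4.9, 6.1]
opening: -0.002
```

Request:
move_arm --increments '[{"tx": 0, "ty": 0.01, "tz": 0, "turn": 0}, {"tx": 0, "ty": 0.04, "tz": 0, "turn": 0}, {"tx": 0, "ty": 0.06, "tz": -0.02, "turn": 0}, {"tx": 0, "ty": 0.06, "tz": -0.06, "turn": 0}, {"tx": 0, "ty": 0.08, "tz": -0.1, "turn": 0}, {"tx": 0, "ty": 0.1, "tz": -0.13, "turn": 0}, {"tx": 0, "ty": 0.12, "tz": -0.15, "turn": 0}, {"tx": 0, "ty": 0.12, "tz": -0.15, "turn": 0}, {"tx": 0, "ty": 0.12, "tz": -0.15, "turn": 0}, {"tx": 0, "ty": 0.12, "tz": -0.15, "turn": 0}, {"tx": 0, "ty": 0.12, "tz": -0.15, "turn": 0}]'

```text
time_s: 15.37
eef_pos: [0.3849, -0.07, 0.1901]
eef_rot: [-0.0, 0.82, -0.572, -0.001]
wrist_force: [0.1, -0.0, -0.3]
opening: -0.001
```

```bash
python3 shot.py b3; python3 lat.py b3; python3 chk.py b3
```

```text
15.3667 [ 0.3849 -0.07    0.1901] [-0.      0.8201 -0.5723 -0.0009] [ 0.08 -0.03 -0.25] -0.0010932612781929584
tool y yaw -159.81941008593157
disc (array([283.10351562, 255.11473083]), array([18.69832611, 18.89649963]), array([ 0.52495524, -0.03459408,  0.034     ]))
[294.13315442 184.40545004] [291.29166667 179.71527778] [ 0.50763677 -0.02283738] 0.03385197079787282 theta 1.5565907224393902
(array([283.10351562, 255.11473083]), array([18.69832611, 18.89649963]), array([ 0.52512342, -0.03484017,  0.026     ]))
(array([285.83532715, 190.45391846]), array([13.62057877, 21.05792236]), array([ 0.52303109, -0.03355225,  0.026     ]))
top (array([-0.26222942,  0.20577685,  0.02896644]), 177, np.float64(0.006879985567009904))
top (array([-0.02105555,  0.008566  ,  0.02495756]), 427, np.float64(0.0035488469433311936))
scene (array([-0.3744284 ,  0.25188409,  0.0310902 ]), 152, np.float64(0.007474278802298241))
scene (array([-0.03321145,  0.01938155,  0.02652831]), 305, np.float64(0.0035534453998474656))
```

View pics/b3c.png

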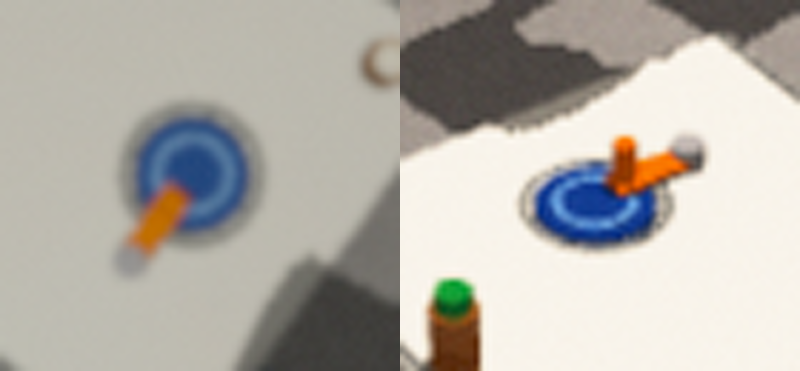

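View pics/b3.png

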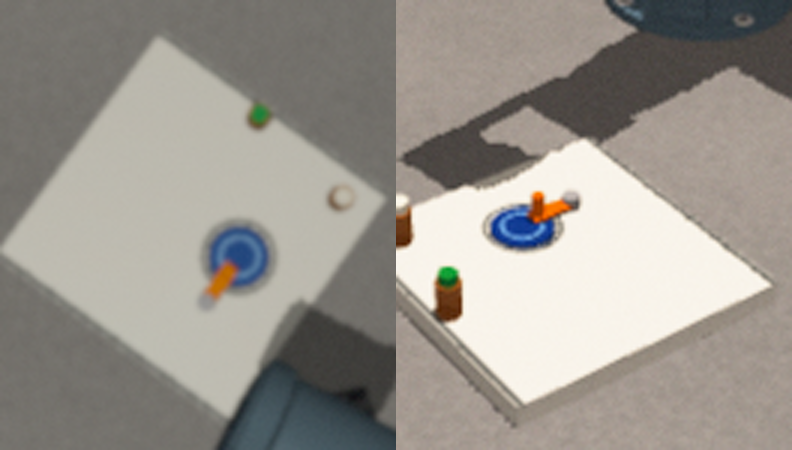

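The latch lies over the seated disc at its stop. The arm points at the port's centre, the measured angle is about 1.56 rad, and the stop gave 11 N of resistance. The vials stand where they were and the arm is clear.

```bash
python3 -c "
from bench import workorder
print(workorder.hand_in())"
```

```text
the job is handed in; nothing more can be done
None
```

The blue cover is flat in the recess, the latch is over it at its stop, and the job is handed in. The robot's clock read about 15 s of the 56 s allowed.

**Cover:** I pushed the middle-sized disc about 122 mm across the deck, cradled between the two half-open fingertips. My first push left it tilted about 0.16 rad, with its rear edge on the rim. About 5 mm more push dropped it flat.
- **Position:** After the latch was closed, the top view put the disc's centre within 1 mm of the port's centre.
- **Height and tilt:** Before the latch moved, depth gave its top about 1 mm above the deck (2 mm expected) and a tilt near 0.02–0.03 rad.

**Latch:** I swung it round by the knob with the gripper shut.
- **Stop:** The force rose to about 13 N with almost no further movement.
- **Angle:** After backing off, the scene camera gave about 1.56 rad, and the top view shows the arm pointing at the port's centre.

**Checks that disagreed or could not be repeated:**
- The scene camera put the disc about 2 mm from where the top camera did, which is within the calibration error.
- The knob's radius read 34 mm from the scene camera instead of 38 mm, so the angle is approximate.
- The last depth-based flatness check was not valid because the latch covers part of the disc, so flatness at the end rests on the picture and the earlier fit.

In the last pictures the two vials look unmoved. I did not measure the other things on the table again, but the arm moved clear of them.

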